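Prime the bench lubricator

TASK

Two hand-pumped lubricators stand on the bench; one is already primed, its indicator pin standing fully out of the brass sleeve. Prime the other one: push its knob all the way down with the fingertips and let it come right up again, stroke after stroke, until its own indicator pin stands fully out, then leave its knob up and move clear. Grasp nothing, do not touch either pin, do not press the primed lubricator's knob, and leave the other things on the bench where they are.

Things in the scene. Friction and masses are not known exactly. Their poses are not given: they have to be found in the camera images.
- pump_1: The lubricator not yet primed, fixed to the bench: grey base plate 150 (x) x 90 (y) x 8 mm; at its centre a grey barrel 119 mm high under a black mushroom knob; behind it (+x) a clear reservoir 112 mm high with an aluminium cap; in front (-x) an aluminium block 34 x 56 mm, 74 mm high, with a brass sleeve and the pin on top. Origin: underside of the base plate, straight below the knob; z up.
- plunger_1_top (a point): Centre of the flat top of pump 1's black mushroom knob (38 mm across, flat over the middle 20 mm, 20 mm thick). 175 mm above the bench when the knob is up; 26 mm lower when pushed fully down.
- plunger_1 (a joint): Travel of pump 1's knob, m: 0 up, 0.026 fully down. A spring of about 5 N (up) to 7 N (down) brings it up by itself in under half a second; pumping takes about 5 to 15 N in all.
- pin_1: Pump 1's indicator pin, plain steel, 10 mm across; its origin is the centre of its tip. 1 to 13 mm above the mouth of the brass sleeve at the start, 33 to 34 mm when fully out. Each full stroke raises it about 8 mm (a last one perhaps less); it does not sink back. Three or four full strokes are needed, more if they are cut short; extra strokes do no harm.
- mouth_1 (a point): Centre of the mouth of pump 1's brass sleeve (16 mm across), fixed, 86 mm above the bench: the pin's height above it tells how far the pin is out.
- pump_2: The lubricator that is already primed: the same make and size as pump 1, fixed to the bench; the two stand side by side, either one on the left. Origin and axes as for pump 1.
- plunger_2_top (a point): Centre of the flat top of pump 2's knob, like pump 1's.
- plunger_2 (a joint): Travel of pump 2's knob, m: 0 up, 0.026 down. It shall stay up.
- pin_2: Pump 2's indicator pin, fully out: its tip (its origin) is 33 mm above the sleeve's mouth. To be left alone.
- flux: Squeeze bottle, 55 mm across, 172 mm high, loose, at the back left; bystander.
- weight: Grey lead paperweight, 42 x 64 mm, 29 mm high, loose, between the two lubricators; bystander. Origin: centre of its underside.
- tin: Small round paint tin, 77 mm across, 77 mm high, loose, left of the lubricators; bystander. Origin: centre of its underside.
Things that resemble listed ones, but are neither listed nor needed, are in the scene too. Leave any orange look-alike of the pump_1 alone.

How it is judged:
By the outcome, as a careful person would: the job done as asked, in the order asked, and still so for the second after the job is handed in, with the robot touching nothing.
It also fails if it takes over 48 s, if anything falls off the work surface, if the arm or the gripper's body presses on something with over 40 N, if the wrist force passes 120 N, or if a joint passes its speed limit or range.

ROBOT

A 7-joint arm with a two-finger parallel gripper is mounted at the origin on the work surface; the furniture and walls round the work are solid. World frame = base frame: x ahead of the robot, y to its left, z up, the work surface at z = 0. Lengths are in m, angles in rad, forces in N, time in s.
With the tool pointing down it reaches from about 0.425 to 0.95 m from the base axis. Payload 4.7 kg.
Tool frame: the origin (TCP) lies midway between the tips of the shut fingers; the grasp point (between the pads) lies 19 mm behind it; z points along the fingers, y is the line along which they close (so a half turn about z gives the same grasp; the last joint's range is limited). The gripper opens to 85 mm and grips with 20 to 120 N. Pads are 22 mm wide; open, the fingers measure 114 mm over their backs; the gripper's body (76 mm by 85 mm) begins 54 mm behind the grasp point. The pads swing forward as they close: fully open they stand 13 mm farther back than shut.
Start: joints at [1.221, 0.469, -0.049, 1.532, 0.024, 1.141, -0.082], TCP at [0.213, -0.641, 0.231] pointing down, gripper open.
Joint ranges: [-2.59, 2.59], [-0.33, 1.99], [-1.39, 1.29], [0.1, 2.45], [-1.04, 4.18], [0.21, 1.99], [-2.66, 2.66]. Speed limits (rad/s): [2.57, 2.57, 3.14, 3.14, 3.14, 3.14, 3.14].

INTERFACE

Orientations are given as a rotation vector (axis times angle).
In Python, from rig import bot gives the robot as it stands.
- The arm moves only by the shell command python3 -m crank 'ROWS' [FORCE]. ROWS is JSON, one flat list of numbers, 7 for each row, row after row: the shift along the tool's x, y, z in cm, then the turn, a rotation vector about the tool's x, y, z in rad, then the opening, from -1 (shut) to 1 (fully open), so that 0 is half open. In form: [dx, dy, dz, rx, ry, rz, fingers, dx, dy, dz, rx, ry, rz, fingers, ...]. A call has 1 to 5 rows; each row is the pose to reach, as a shift and turn from the pose commanded when the call began, along the tool's axes at that moment; what a row does not reach only later rows make up. A row lasts 1/12 s, in which the tool goes at most 41.7 mm and 7.16 degrees, less where a joint would pass 70% of its speed; a pose out of reach is approached as far as the arm can. A call with a gripper value outside its range is refused whole. The fingers move at their own pace and stop on an object; FORCE is the grip in N (left out, the last holds). Time passes only in rows, so rows that repeat a pose let the fingers close. It gives the time, the measured TCP pose, the force, the opening and the grip force at its end, in the units of the state.
- bot.state(): the state, without advancing time (a new reading comes with each control period).
- bot.camera(name): name is "scene" or "top"; returns a dict with "img" (400x640x3 uint8, blue, green, red), "fovy" (degrees; the focal length in pixels is half the picture's height over the tangent of half this angle, whatever the lens; pixels are square), "cx", "cy" (the principal point, pixels), "D" ([k1, k2, p1, p2, k3] as OpenCV has them; the pictures are not rectified), "world_from_camera" (4x4, takes a point from camera to world coordinates). Camera axes: x right, y up, looking along -z (the intrinsics and any distortion apply to the point x, -y, -z); pixel columns grow to the right and rows downward; lengths in m; the calibration is good to about 2 mm. A picture is of the moment at which its call begins. There is no depth.
- bot.hand_in(): hands the job in; it is judged then, once.
The state is a dict: "time_s": time; "qpos": joint angles; "joint_vel": joint speeds; "joint_efforts": joint torques, N m; "tool_pos": TCP position; "ee_rot": TCP orientation; "force": force on the tool from outside, world axes, zero at the start; "moment": the same for the moment, N m; "gripper_width": finger opening in m; "finger_force": force on a finger pad.
Only numpy, scipy, OpenCV 4.12 (cv2) and the standard library are available. Lean on these libraries where they do the work, as an engineer would, in place of code of your own. Each camera call takes 0.05 s, during which the arm holds its last target. There are 200 camera calls.

## Working session

There is one attempt and no reset: what is moved stays moved. The work goes in short steps, Python scripts to look and compute and a shell command to move; the robot and the scene stay as the last step left them, time stands still between calls to the robot, and variables do not carry over. Pictures are saved under pics/ and viewed, at most 10 in all, crops included, and the job is handed in when it is done.

```bash
mkdir -p pics; cat > h.py <<'E'
import numpy as np, cv2
from rig import bot
def snap(n,f):
    c=bot.camera(n); cv2.imwrite('pics/'+f,c['img']); return c
def K(c):
    f=200/np.tan(np.radians(c['fovy'])/2); return np.array([[f,0,c['cx']],[0,f,c['cy']],[0,0,1.]])
def ray(c,u,v):
    p=cv2.undistortPoints(np.array([[[u,v]]],float),K(c),np.array(c['D'],float))[0,0]
    M=np.array(c['world_from_camera']); d=M[:3,:3]@np.array([p[0],-p[1],-1]); return M[:3,3],d
def atz(c,u,v,z):
    o,d=ray(c,u,v); return o+d*(z-o[2])/d[2]
def proj(c,P):
    M=np.linalg.inv(np.array(c['world_from_camera'])); q=M[:3,:3]@np.array(P,float)+M[:3,3]
    return cv2.projectPoints(np.array([[q[0],-q[1],-q[2]]]),np.zeros(3),np.zeros(3),K(c),np.array(c['D'],float))[0].ravel()
E
python3 - <<'E'
from h import *
import pickle
for n in('scene','top'):
    c=snap(n,n+'0.png'); pickle.dump(c,open(n+'0.pkl','wb')); print(n,c['fovy'],c['cx'],c['cy'],c['D'],np.round(c['world_from_camera'],3).tolist())
s=bot.state(); print(s)
E
```

```text
scene 42.6850884248863 318.7189434281123 195.11434823346076 [-0.04069545  0.          0.          0.          0.        ] [[-0.479, 0.504, -0.718, -0.8], [-0.878, -0.278, 0.39, 0.674], [-0.003, 0.818, 0.576, 1.193], [0.0, 0.0, 0.0, 1.0]]
top 48.489409787434 327.79497695676946 197.36127020475328 [-0.06273925  0.          0.          0.          0.        ] [[-0.016, 0.994, -0.109, 0.35], [-1.0, -0.018, -0.015, -0.028], [-0.016, 0.109, 0.994, 1.551], [0.0, 0.0, 0.0, 1.0]]
{'time_s': 0.1, 'qpos': array([ 1.22109438,  0.46937893, -0.04858415,  1.53360006,  0.02407473,
        1.1409966 , -0.08226728]), 'joint_vel': array([-1.35961863e-03, -1.38662492e-04, -4.39174884e-04, -2.44971343e-03,
       -2.87142074e-04, -3.91848855e-05,  1.59127259e-03]), 'joint_efforts': array([ 7.94086500e-04, -5.11517215e+01, -4.69031290e-02, -2.38389355e+01,
        1.08381780e-02,  4.41455981e-03, -1.12663329e-05]), 'tool_pos': array([ 0.2126897 , -0.6400491 ,  0.23034325]), 'ee_rot': array([-3.09950945e+00, -5.01539384e-01,  5.21061252e-04]), 'force': array([-0.25390372,  0.06620881, -0.31926279]), 'moment': array([ 0.08669085, -0.0061212 ,  0.05707716]), 'finger_force': 0.0, 'gripper_width': 0.08540834219001874}
```

View pics/scene0.png

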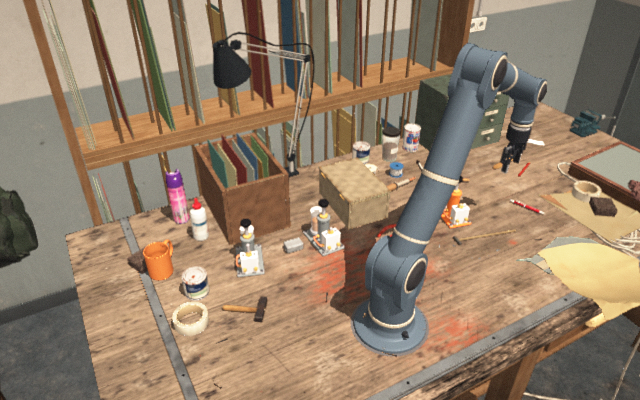

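View pics/top0.png

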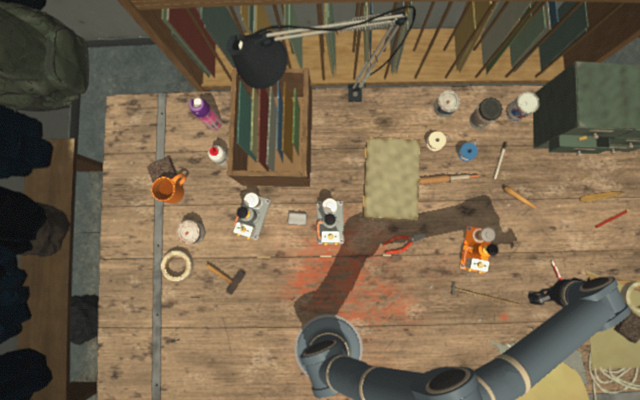

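The scene view shows the pumps at about (249,250) and (325,230). In the top view they are at about (250,215) and (330,222), with the orange look-alike at (478,250). I'll enlarge both pumps.

```bash
python3 - <<'E'
import cv2,numpy as np
a=cv2.imread('pics/scene0.png')[190:290,220:360]; b=cv2.imread('pics/top0.png')[180:255,220:360]
r=lambda i:cv2.resize(i,(560,i.shape[0]*4),interpolation=cv2.INTER_CUBIC)
b=cv2.resize(b,(370,198),interpolation=cv2.INTER_CUBIC)
cv2.imwrite('pics/zs.png',cv2.resize(a,(770,550),interpolation=cv2.INTER_CUBIC))
b=cv2.imread('pics/top0.png')[185:250,225:355]
cv2.imwrite('pics/zt.png',cv2.resize(b,(780,390),interpolation=cv2.INTER_CUBIC))
E
```

```text
(no output)
```

View pics/zs.png

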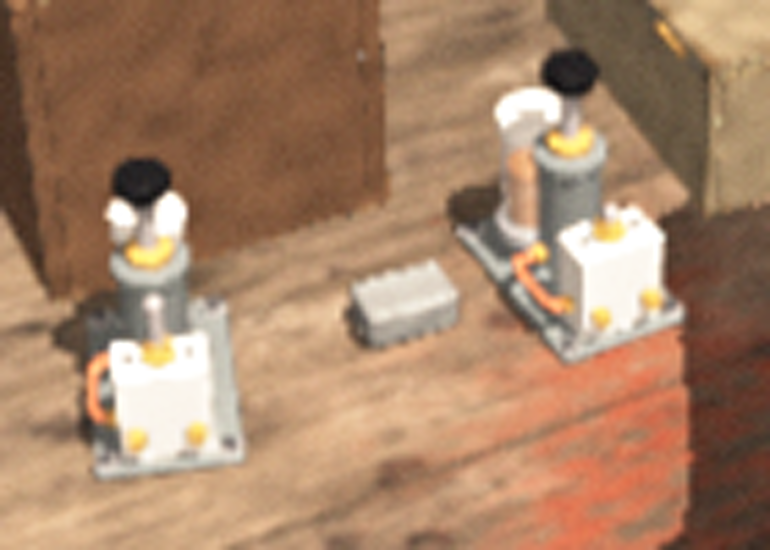

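View pics/zt.png

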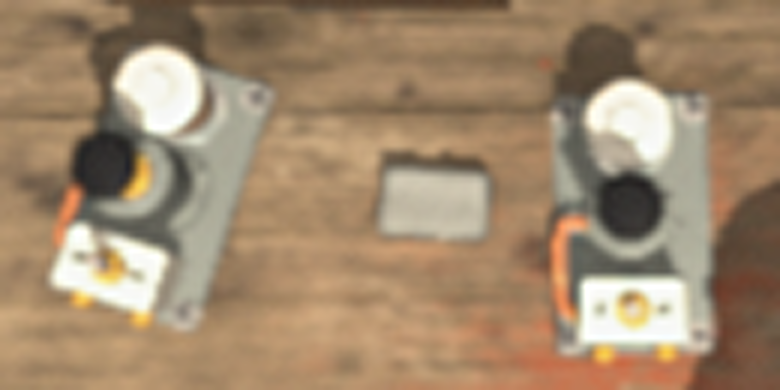

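The scene zoom shows a pin standing out of the left pump's block and none on the right one. So the right pump is pump_1: knob at scene (323,203) and top (329.6,219), its sleeve at zt (632,309).

```bash
python3 - <<'E'
from h import *
import pickle
C={n:pickle.load(open(n+'0.pkl','rb')) for n in('scene','top')}
P=[]
for n,(u,v),lo in(('scene',(323,203),9),('top',(330,219),8)):
    g=C[n]['img'].max(2).astype(int); u0,v0=u-lo,v-lo
    m=(g[v0:v+lo+1,u0:u+lo+1]<55).astype(np.uint8)
    k,l,st,ce=cv2.connectedComponentsWithStats(m); i=1+st[1:,4].argmax()
    cen=ce[i]+[u0,v0]; print(n,cen,st[i]); P.append((C[n],cen))
    print(np.round(atz(C[n],*cen,.165),4))
A=np.zeros((3,3));b=np.zeros(3)
for c,p in P:
    o,d=ray(c,*p); d/=np.linalg.norm(d); Q=np.eye(3)-np.outer(d,d);A+=Q;b+=Q@o
print('tri',np.linalg.solve(A,b))
px=lambda x,y:((x+.5)/6-.5+225,(y+.5)/6-.5+185)
T=C['top']
print('mouth',atz(T,*px(632,309),.088),'base corners',[np.round(atz(T,*px(*q),.008),3) for q in((553,95),(709,95),(714,352),(557,352))])
print('weight',atz(T,*px(435,200),.029))
print('left knob',atz(T,*px(104,165),.165), 'mouth L',atz(T,*px(107,266),.086))
from scipy.spatial.transform import Rotation as R
s=bot.state(); print(R.from_rotvec(s['ee_rot']).as_matrix().round(4).tolist())
E
```

```text
scene [323.33928571 202.83928571] [ 5  6 10  7 56]
[ 0.4341 -0.0151  0.165 ]
top [329.08333333 217.93333333] [ 3  3 10 10 60]
[ 0.4373 -0.011   0.165 ]
tri [ 0.43594146 -0.01318284  0.16466103]
mouth [ 0.38237805 -0.0117521   0.088     ] base corners [array([0.509, 0.033, 0.008]), array([ 0.508, -0.058,  0.008]), array([ 0.359, -0.058,  0.008]), array([0.36 , 0.033, 0.008])]
weight [0.44776142 0.10071363 0.029     ]
left knob [0.46024391 0.26302132 0.165     ] mouth L [0.41058188 0.27774598 0.086     ]
[[0.949, 0.3154, -0.0006], [0.3154, -0.949, 0.0017], [-0.0, -0.0018, -1.0]]
```

```bash
python3 - <<'E'
from h import *
import pickle
C={n:pickle.load(open(n+'0.pkl','rb')) for n in('scene','top')}
for z in(.05,.1,.15,.2): 
    p=atz(C['top'],364,217,z); print(z,p.round(3),proj(C['scene'],p).round(1))
from scipy.spatial.transform import Rotation as R
s=bot.state(); M=R.from_rotvec(s['ee_rot']).as_matrix()
for t in([.3,-.55,.31],[.42,-.35,.31],[.47,-.15,.3],[.435,-.0125,.23]): print(((M.T@(np.array(t)-s['tool_pos']))*100).round(1))
E
```

```text
0.05 [ 0.446 -0.128  0.05 ] [348.7 218. ]
0.1 [ 0.442 -0.124  0.1  ] [348.8 207.7]
0.15 [ 0.439 -0.121  0.15 ] [348.9 197. ]
0.2 [ 0.436 -0.118  0.2  ] [349.  185.9]
[11.1 -5.8 -8. ]
[ 28.8 -21.   -7.9]
[ 39.9 -38.4  -6.9]
[ 40.9 -52.5   0.1]
```

```bash
python3 -m crank '[4,-1,-3,0,0,0,-1, 7,-3,-5,0,0,0,-1, 10,-5,-7,0,0,0,-1, 13,-7,-8,0,0,0,-1, 16,-9,-8,0,0,0,-1]' 20; python3 -m crank '[3,-2,0,0,0,0,-1, 6,-4,0,0,0,0,-1, 9,-7,0,0,0,0,-1, 12,-10,0,0,0,0,-1, 14,-13,0,0,0,0,-1]'; python3 -m crank '[2,-3,0,0,0,0,-1, 4,-6,0,0,0,0,-1, 6,-9,0,0,0,0,-1, 8,-12,0,0,0,0,-1, 8,-12,0,0,0,0,-1]'
```

```text
time_s: 0.52
tool_pos: [0.3379, -0.5044, 0.3143]
ee_rot: [3.097, 0.5, 0.004]
force: [1.5, -0.7, -0.3]
gripper_width: 0.0253
finger_force: 0.0
time_s: 0.93
tool_pos: [0.4299, -0.3344, 0.3108]
ee_rot: [-3.1, -0.505, -0.001]
force: [0.9, -0.3, 0.5]
gripper_width: -0.0001
finger_force: 0.0
time_s: 1.35
tool_pos: [0.4683, -0.1895, 0.3115]
ee_rot: [-3.095, -0.52, -0.003]
force: [-0.5, 1.0, 0.3]
gripper_width: -0.0002
finger_force: 0.0
```

```bash
python3 -m crank '[0.5,-4,0,0,0,0,-1, 1,-8,0,0,0,0,-1, 1.5,-12,0,0,0,0,-1, 2,-15,0,0,0,0,-1, 2.4,-17.8,2,0,0,0,-1]'; python3 -m crank '[0,0,3,0,0,0,-1, 0,0,6,0,0,0,-1, 0,0,8,0,0,0,-1, 0,0,8,0,0,0,-1, 0,0,8,0,0,0,-1]'; python3 - <<'E'
from h import *
s=bot.state(); print(s['tool_pos'],s['ee_rot'],s['force'])
for n in('scene','top'):
    c=snap(n,n+'1.png'); p=proj(c,s['tool_pos']); q=proj(c,[.435,-.0125,.175]); print(n,p,q)
    u,v=q.astype(int); i=c['img'][v-35:v+35,u-35:u+35]; globals()[n]=cv2.resize(i,(390,390),interpolation=cv2.INTER_CUBIC)
cv2.imwrite('pics/b1.png',np.hstack([scene,top]))
E
```

```text
time_s: 1.77
tool_pos: [0.4345, -0.0194, 0.2941]
ee_rot: [3.099, 0.504, 0.011]
force: [0.9, 0.3, -0.4]
gripper_width: -0.0001
finger_force: 0.0
time_s: 2.18
tool_pos: [0.4324, -0.0217, 0.2108]
ee_rot: [-3.1, -0.502, 0.003]
force: [0.2, -0.8, -0.0]
gripper_width: -0.0001
finger_force: 0.0
[ 0.43239389 -0.02168612  0.2108299 ] [-3.10047046 -0.50170953  0.00330481] [ 0.23468526 -0.83452709 -0.03395637]
scene [325.32413526 191.5232809 ] [322.54367207 200.53723155]
top [332.45329869 218.52933711] [329.54761066 218.45055884]
```

View pics/b1.png

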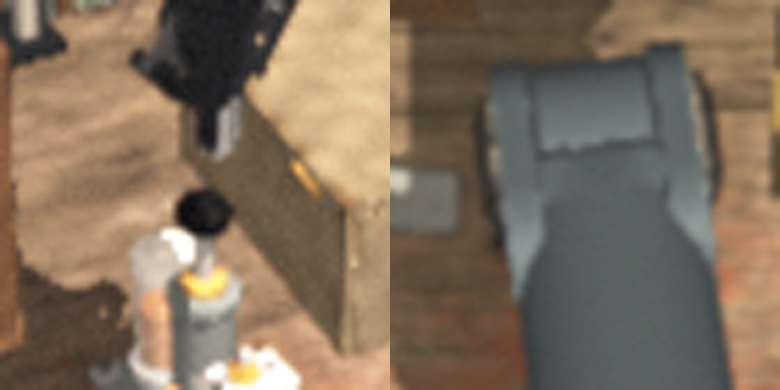

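The left crop shows the shut fingertips above the knob and a little to the right of it, which fits the 9 mm of y still missing. The wrist hides the pump in the top view. I'll correct that and then start pressing.

```bash
python3 -m crank '[0.5,-0.8,0,0,0,0,-1, 0.5,-0.8,0,0,0,0,-1, 0.5,-0.8,2,0,0,0,-1, 0.5,-0.8,3,0,0,0,-1, 0.5,-0.8,3,0,0,0,-1]'; python3 -m crank '[0,0,1,0,0,0,-1, 0,0,1,0,0,0,-1]'
```

```text
time_s: 2.7
tool_pos: [0.4338, -0.0124, 0.1799]
ee_rot: [-3.1, -0.502, 0.006]
force: [-0.3, 0.2, -0.5]
gripper_width: -0.0
finger_force: 0.0
time_s: 2.87
tool_pos: [0.436, -0.0122, 0.1713]
ee_rot: [-3.101, -0.502, -0.002]
force: [2.5, -0.5, 2.7]
gripper_width: 0.0002
finger_force: 1.0
```

```bash
python3 -m crank '[0,0,0.8,0,0,0,-1, 0,0,1.5,0,0,0,-1, 0,0,2.1,0,0,0,-1, 0,0,2.1,0,0,0,-1]'; python3 -m crank '[0,0,0.2,0,0,0,-1, 0,0,0.2,0,0,0,-1]';  python3 -m crank '[0,0,0.2,0,0,0,-1, 0,0,0.2,0,0,0,-1]'
```

```text
time_s: 3.2
tool_pos: [0.4362, -0.0123, 0.1509]
ee_rot: [3.101, 0.502, 0.003]
force: [-0.9, -0.0, 5.6]
gripper_width: -0.0001
finger_force: 2.7
time_s: 3.37
tool_pos: [0.4362, -0.0123, 0.1495]
ee_rot: [3.101, 0.502, 0.003]
force: [-1.7, 0.3, 6.9]
gripper_width: -0.0001
finger_force: 3.8
time_s: 3.53
tool_pos: [0.4362, -0.0123, 0.1489]
ee_rot: [3.1, 0.501, 0.002]
force: [-5.8, 0.2, 21.0]
gripper_width: -0.0001
finger_force: 10.4
```

```bash
U='x'; python3 -m crank '[0,0,-2,0,0,0,-1, 0,0,-3.8,0,0,0,-1, 0,0,-3.8,0,0,0,-1, 0,0,-3.8,0,0,0,-1, 0,0,-3.8,0,0,0,-1]'; python3 -m crank '[0,0,0,0,0,0,-1, 0,0,0,0,0,0,-1, 0,0,0,0,0,0,-1]'; python3 - <<'E'
from h import *
c=snap('scene','s2.png'); cv2.imwrite('pics/c2.png',cv2.resize(c['img'][175:265,285:355],(560,560*90//70),interpolation=cv2.INTER_CUBIC)[:600])
E
```

```text
time_s: 3.95
tool_pos: [0.4347, -0.0126, 0.1839]
ee_rot: [3.101, 0.501, -0.001]
force: [0.0, -0.8, 0.2]
gripper_width: -0.0
finger_force: 0.0
time_s: 4.2
tool_pos: [0.4347, -0.0124, 0.1836]
ee_rot: [-3.101, -0.502, 0.002]
force: [-0.3, 0.1, 0.3]
gripper_width: 0.0003
finger_force: 0.0
```

```bash
python3 -m crank '[0,0,0.9,0,0,0,-1, 0,0,1.7,0,0,0,-1, 0,0,2.5,0,0,0,-1, 0,0,3.2,0,0,0,-1, 0,0,3.8,0,0,0,-1]'; python3 -m crank '[0,0,0,0,0,0,-1, 0,0,0,0,0,0,-1, 0,0,0,0,0,0,-1]'; python3 -m crank '[0,0,-2,0,0,0,-1, 0,0,-3.8,0,0,0,-1, 0,0,-3.8,0,0,0,-1, 0,0,-3.8,0,0,0,-1, 0,0,-3.8,0,0,0,-1]';  python3 -m crank '[0,0,0,0,0,0,-1, 0,0,0,0,0,0,-1, 0,0,0,0,0,0,-1]'
```

```text
time_s: 4.67
tool_pos: [0.4364, -0.0124, 0.1482]
ee_rot: [3.1, 0.501, 0.001]
force: [-22.0, -2.2, 88.6]
gripper_width: 0.0001
finger_force: 45.1
time_s: 4.92
tool_pos: [0.4363, -0.0123, 0.1488]
ee_rot: [3.099, 0.501, 0.002]
force: [-8.5, -0.8, 28.3]
gripper_width: 0.0
finger_force: 14.3
time_s: 5.33
tool_pos: [0.4343, -0.0126, 0.1831]
ee_rot: [-3.101, -0.502, 0.003]
force: [0.4, 0.4, -0.4]
gripper_width: 0.0003
finger_force: 0.0
time_s: 5.58
tool_pos: [0.4347, -0.0124, 0.1835]
ee_rot: [-3.101, -0.502, 0.002]
force: [0.4, -0.1, -0.5]
gripper_width: 0.0002
finger_force: 0.0
```

View pics/c2.png

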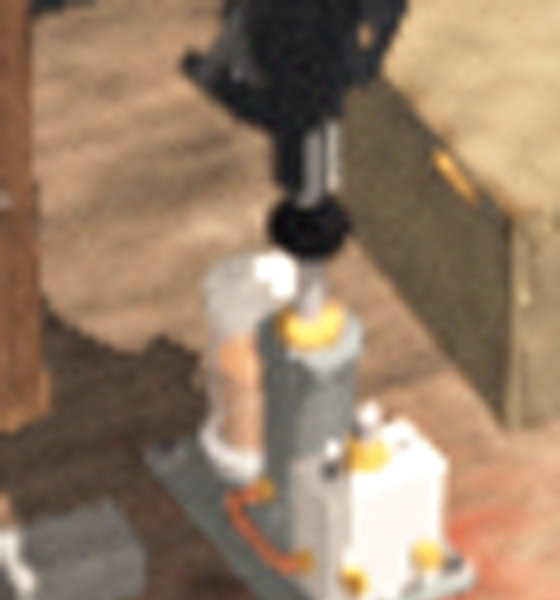

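The first stroke worked: the knob is back up and the pin shows at crop (370,415). The second stroke hit the stop at 88 N, so I'll ease into the bottom from here.

```bash
python3 -m crank '[0,0,0.9,0,0,0,-1, 0,0,1.7,0,0,0,-1, 0,0,2.4,0,0,0,-1, 0,0,3,0,0,0,-1, 0,0,3.3,0,0,0,-1]'; python3 -m crank '[0,0,0.2,0,0,0,-1, 0,0,0.3,0,0,0,-1, 0,0,0.4,0,0,0,-1, 0,0,0.4,0,0,0,-1]'; python3 -m crank '[0,0,-2,0,0,0,-1, 0,0,-3.7,0,0,0,-1, 0,0,-3.7,0,0,0,-1, 0,0,-3.7,0,0,0,-1, 0,0,-3.7,0,0,0,-1]';  python3 -m crank '[0,0,0,0,0,0,-1, 0,0,0,0,0,0,-1, 0,0,0,0,0,0,-1]'
```

```text
time_s: 6.0
tool_pos: [0.4361, -0.0123, 0.1513]
ee_rot: [3.101, 0.502, 0.002]
force: [-0.5, -0.4, 9.6]
gripper_width: 0.0003
finger_force: 5.1
time_s: 6.33
tool_pos: [0.4362, -0.0124, 0.1489]
ee_rot: [3.1, 0.501, 0.002]
force: [-5.1, -1.8, 21.0]
gripper_width: -0.0001
finger_force: 10.5
time_s: 6.75
tool_pos: [0.4343, -0.0126, 0.1831]
ee_rot: [-3.101, -0.502, 0.003]
force: [-0.5, -0.2, 0.3]
gripper_width: 0.0002
finger_force: 0.0
time_s: 7.0
tool_pos: [0.4347, -0.0124, 0.1835]
ee_rot: [-3.101, -0.502, 0.002]
force: [0.5, -0.0, -0.3]
gripper_width: 0.0002
finger_force: 0.0
```

```bash
python3 -m crank '[0,0,0.9,0,0,0,-1, 0,0,1.7,0,0,0,-1, 0,0,2.4,0,0,0,-1, 0,0,3,0,0,0,-1, 0,0,3.3,0,0,0,-1]'; python3 -m crank '[0,0,0.2,0,0,0,-1, 0,0,0.3,0,0,0,-1, 0,0,0.4,0,0,0,-1, 0,0,0.4,0,0,0,-1]'; python3 -m crank '[0,0,-2,0,0,0,-1, 0,0,-3.7,0,0,0,-1, 0,0,-3.7,0,0,0,-1, 0,0,-3.7,0,0,0,-1, 0,0,-3.7,0,0,0,-1]';  python3 -m crank '[0,0,0,0,0,0,-1, 0,0,0,0,0,0,-1, 0,0,0,0,0,0,-1]'
```

```text
time_s: 7.42
tool_pos: [0.4362, -0.0124, 0.1513]
ee_rot: [3.101, 0.502, 0.003]
force: [-1.4, -0.4, 9.5]
gripper_width: 0.0
finger_force: 5.1
time_s: 7.75
tool_pos: [0.4362, -0.0124, 0.1489]
ee_rot: [3.1, 0.501, 0.002]
force: [-4.7, -1.2, 20.3]
gripper_width: -0.0003
finger_force: 10.3
time_s: 8.17
tool_pos: [0.4343, -0.0125, 0.1831]
ee_rot: [-3.101, -0.502, 0.003]
force: [0.6, 0.3, -0.3]
gripper_width: 0.0001
finger_force: 0.0
time_s: 8.42
tool_pos: [0.4347, -0.0124, 0.1835]
ee_rot: [-3.101, -0.502, 0.002]
force: [0.4, 0.0, 0.2]
gripper_width: -0.0004
finger_force: 0.0
```

```bash
python3 -m crank '[0,0,0.9,0,0,0,-1, 0,0,1.7,0,0,0,-1, 0,0,2.4,0,0,0,-1, 0,0,3,0,0,0,-1, 0,0,3.3,0,0,0,-1]'; python3 -m crank '[0,0,0.2,0,0,0,-1, 0,0,0.3,0,0,0,-1, 0,0,0.4,0,0,0,-1, 0,0,0.4,0,0,0,-1]'; python3 -m crank '[0,0,-2,0,0,0,-1, 0,0,-3.7,0,0,0,-1, 0,0,-3.7,0,0,0,-1, 0,0,-3.7,0,0,0,-1, 0,0,-3.7,0,0,0,-1]';  python3 -m crank '[0,0,0,0,0,0,-1, 0,0,0,0,0,0,-1, 0,0,0,0,0,0,-1]'
```

```text
time_s: 8.83
tool_pos: [0.4361, -0.0124, 0.1509]
ee_rot: [3.101, 0.502, 0.003]
force: [0.1, 0.0, 7.0]
gripper_width: 0.0002
finger_force: 3.4
time_s: 9.17
tool_pos: [0.4362, -0.0124, 0.1489]
ee_rot: [3.1, 0.502, 0.002]
force: [-3.8, -1.3, 20.1]
gripper_width: 0.0002
finger_force: 10.6
time_s: 9.58
tool_pos: [0.4342, -0.0126, 0.1831]
ee_rot: [-3.101, -0.502, 0.003]
force: [-0.3, -0.4, -0.6]
gripper_width: -0.0005
finger_force: 0.0
time_s: 9.83
tool_pos: [0.4347, -0.0124, 0.1835]
ee_rot: [-3.101, -0.502, 0.002]
force: [0.1, -0.4, 0.7]
gripper_width: 0.0004
finger_force: 0.0
```

Five full strokes are done, and the last met only spring resistance. Now I'll lift clear and check.

```bash
python3 -m crank '[0,0,-3,0,0,0,-1, 0,0,-6,0,0,0,-1, 0,0,-9,0,0,0,-1, 0,0,-12,0,0,0,-1, 0,0,-12,0,0,0,-1]'; python3 -m crank '[0.5,3,0,0,0,0,-1, 1,6,0,0,0,0,-1, 1.5,9,0,0,0,0,-1, 1.5,12,0,0,0,0,-1, 1.5,12,0,0,0,0,-1]'; python3 - <<'E'
from h import *
c=snap('scene','s3.png'); cv2.imwrite('pics/c3.png',cv2.resize(c['img'][180:285,220:360],(770,577),interpolation=cv2.INTER_CUBIC))
M=[.382,-.012]
for z in(.086,.12): print(z,(proj(c,M+[z])-[220,180])*5.5,(proj(c,[.4106,.2777,z])-[220,180])*5.5)
print((proj(c,[.435,-.0125,.175])-[220,180])*5.5)
E
```

```text
time_s: 10.25
tool_pos: [0.4383, -0.0121, 0.3096]
ee_rot: [3.099, 0.501, 0.016]
force: [0.5, 0.3, -0.4]
gripper_width: 0.0
finger_force: 0.0
time_s: 10.67
tool_pos: [0.488, -0.1281, 0.3029]
ee_rot: [3.102, 0.488, -0.002]
force: [0.4, -0.8, -0.2]
gripper_width: 0.0002
finger_force: 0.0
0.086 [604.25188232 272.58791108] [154.16754546 394.67749374]
0.12 [604.79920439 229.63166894] [149.33173543 350.82563835]
[563.9901964 112.9547735]
```

View pics/c3.png

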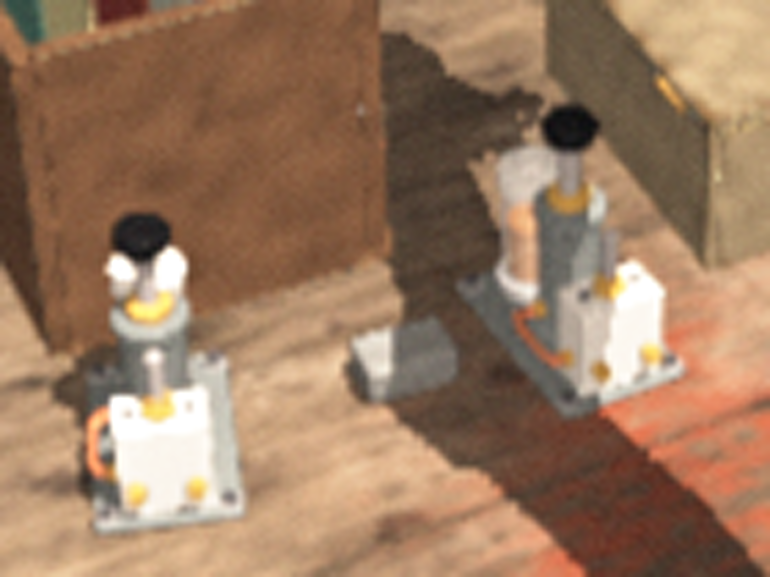

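Pin 1 now runs from its sleeve at (610,285) to its tip at (610,232), the same length as pin 2 (157,408 to 153,355). Both knobs are up, the paperweight hasn't moved and the arm is clear.

```bash
python3 -m crank '[0,0,0,0,0,0,-1, 0,0,0,0,0,0,-1, 0,0,0,0,0,0,-1]'; python3 -c "
from rig import bot; print(bot.hand_in())"
```

```text
time_s: 10.97
tool_pos: [0.487, -0.1201, 0.3042]
ee_rot: [-3.101, -0.505, 0.0]
force: [-0.3, -0.3, -0.0]
gripper_width: -0.0003
finger_force: 0.0
the job is handed in; nothing more can be done
None
```

I primed pump 1 with five full strokes and handed the job in at about 11 s: its pin stands as far out as pump 2's, its knob is up and the arm is clear; the second stroke hit the stop at about 89 N (limit 120 N).

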